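Shift the jacket laminator into third gear and start it

ROBOT

A 6-joint arm with a two-finger parallel gripper is mounted at the origin on a cart in front of the work surface, level with it; the furniture and walls round the work are solid. World frame = base frame: x ahead of the robot, y to its left, z up, the work surface at z = 0. Lengths are in mm, angles in degrees, forces in N, time in s.
With the tool pointing down it reaches from about 300 to 850 mm from the base axis. Payload 4.2 kg.
Tool frame: the origin (TCP) lies at the very end of the fingers, on their centre line; the grasp point (between the pads) lies 19 mm behind it (env.grasp_offset is the distance from the TCP to the grasp point, in mm); z points along the fingers, y is the line along which they close (so a half turn about z gives the same grasp; the last joint's range is limited). The gripper opens to 91 mm and grips with 3 to 60 N. Pads are 32 mm wide; open, the fingers measure 118 mm over their backs; the gripper's body (76 mm by 178 mm) begins 60 mm behind the grasp point.
Start: joints at [-68.927, 18.312, 89.639, -0, 72.044, -1.146], TCP at [217.442, -532.318, 213.976] pointing down, gripper open.
Joint ranges: [-177.97, 177.97], [-48.28, 115.42], [12.27, 149.76], [-77.06, 257.06], [2.81, 150.46], [-146.56, 146.56]. Speed limits (degrees/s): [147.25, 147.25, 180, 180, 180, 180].

INTERFACE

Orientations are given as [roll, pitch, yaw] about the fixed x, y, z axes, in that order (R = Rz(yaw) Ry(pitch) Rx(roll)).
In Python, from workcell import env, eyes gives the robot as it stands.
- The arm moves only by the tool send_rows, never from a script. Its arguments are lists of equal length, an entry for each row: "grip": the opening, from -1 (shut) to 1 (fully open), so that 0 is half open; "xyz": the shift along the world's x, y, z in m, a list of three; "yaw": the turn about the world's z in degrees. A call has 1 to 8 rows; each row is the pose to reach, as a shift and turn from the pose commanded when the call began; what a row does not reach only later rows make up. A row lasts 1/12 s, in which the tool goes at most 41.7 mm and 7.16 degrees, less where a joint would pass 70% of its speed; a pose out of reach is approached as far as the arm can. A call with a gripper value outside its range is refused whole. The fingers move at their own pace and stop on an object; "grip_force" is the grip in N (left out, the last holds). Time passes only in rows, so rows that repeat a pose let the fingers close. It gives the time, the measured TCP pose, the force, the opening and the grip force at its end, in the units of the state.
- env.state(): the state, without advancing time (a new reading comes with each control period).
- eyes.grab_frame(name): name is "side" or "top" or "wrist"; returns a dict with "frame" (400x640x3 uint8, red, green, blue), "fx", "fy", "cx", "cy" (pixels), "pose" (4x4, takes a point from camera to world coordinates). Camera axes: x right, y down, z forward; pixel columns grow to the right and rows downward; lengths in mm; the calibration is good to about 2 mm. A picture is of the moment at which its call begins. There is no depth.
- env.job_done(): hands the job in; it is judged then, once.
The state is a dict: "time_s": time; "qpos": joint angles; "qvel": joint speeds; "effort": joint torques, N m; "ee_pos": TCP position; "ee_rot": TCP orientation; "force": force on the tool from outside, world axes, zero at the start; "torque": the same for the moment, N m; "gripper_width": finger opening in mm; "gripper_force": force on a finger pad.
Only numpy, scipy, OpenCV 4.12 (cv2) and the standard library are available. Lean on these libraries where they do the work, as an engineer would, in place of code of your own. Each camera call takes 0.05 s, during which the arm holds its last target. There are 200 camera calls.

TASK

The book-jacket laminator was left in first gear; get it running in third: with closed fingers, push its black-knobbed gear lever through the H-shaped gate, back out of the first slot, across to the right-hand lane and fully forward (away from the robot) into the third slot, the one marked with three dots. Once it is fully home, press the green start button all the way down and let it come up again. Only push the lever, never grip it or force it hard against the gate; do not press the red stop button, and leave the pencil cup, label roll and date stamp behind the machine where they stand.

Things in the scene. Friction and masses are not known exactly. Their poses are not given: they have to be found in the camera images.
- laminator: Bench laminator for book jackets, white and grey, 395 mm wide, fixed to the table. White console at its right, 230 x 150 mm, top 100 mm high; rollers and film to the left, from 78 mm left of the gate's centre, up to 158 mm high. Origin: on the table below the gate's centre. +x forward (away from the robot), +y left, z up; turned 0.06 to 0.36 rad anticlockwise, seen from above.
- gate (a point): Centre of the top of the steel gate plate, 116 mm high (104 x 90 mm). Axes as the laminator's. Two lanes along x at y = +17 mm (left) and -17 mm (right), 14 mm wide, 60 mm long, joined at x = 0 by a cross channel 18 mm wide. Dots mark the slots: 1 left forward, 2 left back, 3 right forward, 4 right back.
- gear_lever: Gear lever: 10 mm steel stem with a black ball knob, 34 mm diameter. Origin: the knob's centre, 150 mm above the pivot, which is 30 mm above the table under the gate's centre. In the laminator's frame, with a = lever_across, f = lever_fore: (0.15 sin f, -0.15 sin a cos f, 0.03 + 0.15 cos a cos f) m. It stays where left; drag about 1.5 N at the knob, no spring.
- lever_fore (a joint): Lever's fore-and-aft angle, rad: 0 upright in the cross channel, + forward. Slot ends stop it near +0.285 and -0.285; fully home forward is above 0.245. The stem really runs in the gate: it goes across only within about 0.045 of zero. It starts in slot 1 (left lane), fully or partly in, between about 0.11 and 0.28.
- lever_across (a joint): Lever's sideways angle, rad: 0 middle, + to the right (laminator's -y); about -0.20 in the left lane, +0.20 in the right lane, with about 0.02 of play either way.
- slot3 (a point): Where the knob's centre is when the lever is fully home in the third slot: x = +42 mm, y = -29 mm, z = 170 mm in the laminator's frame.
- start_top (a point): Centre of the top of the green start button (26 mm diameter), 118 mm above the table, at x = -98 mm, y = +34 mm in the laminator's frame. It goes straight down 6 mm against a spring (5 N at the bottom) and comes up by itself. Round it is a black housing 44 mm wide whose rim is 112 mm high, level with the button when fully down.
- start (a joint): Travel of the green start button, m: 0 up, 0.006 all the way down; counts as pressed from 0.0045.
- stop_top (a point): Centre of the top of the red stop button, of the same kind, at x = -98 mm, y = -34 mm in the laminator's frame. Not to be pressed.
- stop (a joint): Travel of the red stop button, m: 0 up, 0.006 all the way down.
- pencil_cup: Grey cup (77 mm wide) with coloured pencils, 169 mm high, loose, a bystander. Origin at the centre of its underside.
- label_roll: Roll of cream labels, 68 mm wide, 40 mm high, loose, a bystander. Origin at the centre of its underside.
- date_stamp: Self-inking stamp, white top on a grey foot, 103 mm high, loose, a bystander. Origin at the centre of its underside.

How it is judged:
By the outcome, as a careful person would: the job done as asked, in the order asked, and still so for the second after the job is handed in, with the robot touching nothing.
It also fails if it takes over 51 s, if anything falls off the work surface, if the arm or the gripper's body presses on something with over 40 N, if the wrist force passes 120 N, or if a joint passes its speed limit or range.

## Working session

There is one attempt and no reset: what is moved stays moved. The work goes in short steps, Python scripts to look and compute and a tool call to move; the robot and the scene stay as the last step left them, time stands still between calls to the robot, and variables do not carry over. Pictures are saved under pics/ and viewed, at most 10 in all, crops included, and the job is handed in when it is done.

Besides the shell and the picture viewer there is one more tool, called after "Request:" as name([rows], argument=value, ...), one row to a line, values as JSON. send_rows: Moves the arm, as the interface text tells. Its arguments: {"type":"object","properties":{"grip":{"type":"array"},"xyz":{"type":"array"},"yaw":{"type":"array"},"grip_force":{"type":"number"}},"required":["grip","xyz","yaw"]}

```bash
mkdir -p pics; python3 - <<'E'
from workcell import env, eyes
import cv2,pickle
for n in("top","side"):
    f=eyes.grab_frame(n); cv2.imwrite(f"pics/{n}0.png",f["frame"][:,:,::-1]); pickle.dump(f,open(f"{n}0.pkl","wb"))
    print(n,f["fx"],f["cx"],f["cy"],f["pose"].round(3).tolist())
s=env.state();print(s["time_s"],s["ee_pos"],s["ee_rot"],s["gripper_width"])
E
```

```text
top 434.96989887218444 323.02056760230874 197.97943788485446 [[0.177, -0.964, 0.2, 409.118], [-0.984, -0.173, 0.033, 278.229], [0.003, -0.203, -0.979, 1010.783], [0.0, 0.0, 0.0, 1.0]]
side 449.03045961302894 325.4273993586686 201.48412437275113 [[0.988, -0.098, 0.121, 471.234], [-0.155, -0.638, 0.754, -334.216], [0.003, -0.763, -0.646, 682.67], [0.0, 0.0, 0.0, 1.0]]
0.1 [ 217.25872672 -531.8947653   213.22593324] [-1.79911439e+02 -6.07618646e-04  2.22183690e+01] 91.3394995844176
```

View pics/top0.png

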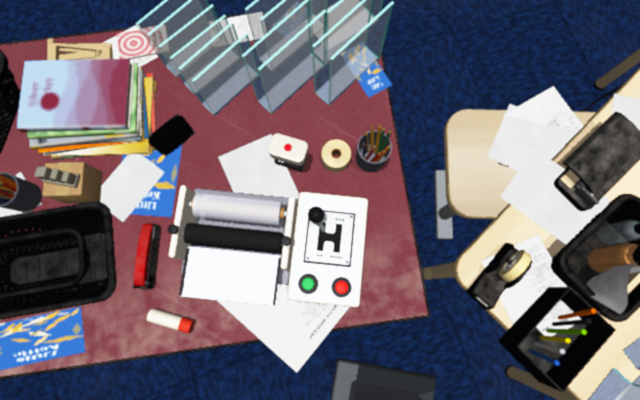

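View pics/side0.png

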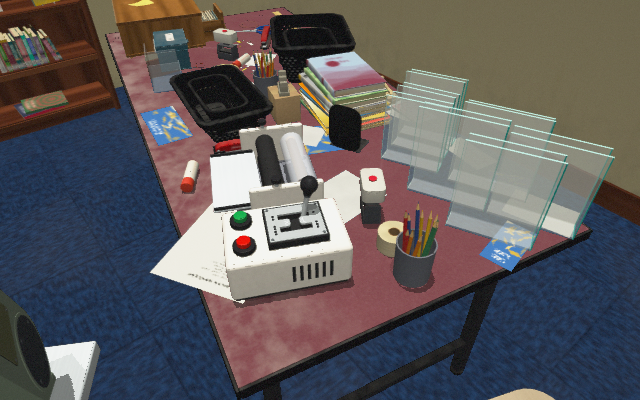

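Top: green at about (308,284), red (341,287), knob (317,214), gate centre about (328,237). Side: green (240,216), red (243,242), knob (309,185). I'll enlarge both views for closer pixel positions.

```bash
python3 - <<'E'
import cv2,numpy as np
a=cv2.imread("pics/top0.png")[190:310,270:370]; b=cv2.imread("pics/side0.png")[165:285,215:335]
r=lambda i,k:cv2.resize(i,None,fx=k,fy=k,interpolation=cv2.INTER_CUBIC)
a=r(a,4);b=r(b,4)
cv2.imwrite("pics/crop0.png",np.hstack([a[:480],b[:480,:400]]))
E
```

```text
(no output)
```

View pics/crop0.png

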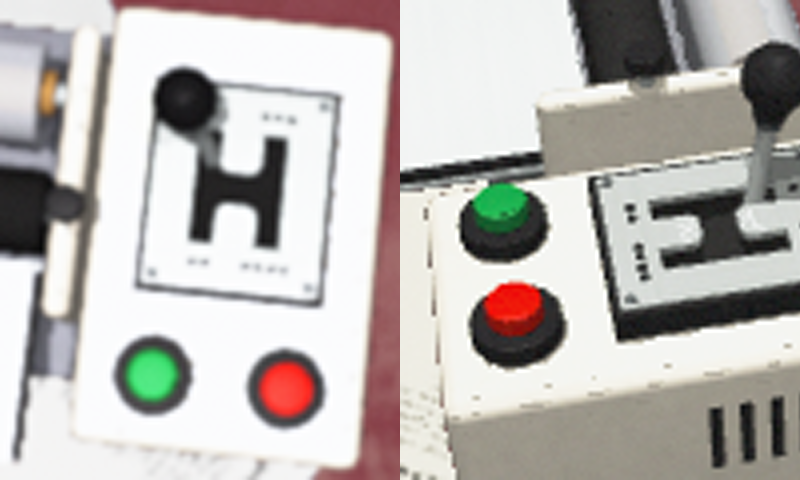

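```bash
cat > h.py <<'E'
import numpy as np,pickle
from scipy.optimize import least_squares
def proj(F,p):
    T=np.linalg.inv(F["pose"]); c=T[:3,:3]@p+T[:3,3]
    return np.array([F["fx"]*c[0]/c[2]+F["cx"],F["fy"]*c[1]/c[2]+F["cy"]])
def w(v,p):
    c,s=np.cos(v[2]),np.sin(v[2]); return np.array([v[0]+c*p[0]-s*p[1],v[1]+s*p[0]+c*p[1],p[2]])
def knob(f,a): return np.array([150*np.sin(f),-150*np.sin(a)*np.cos(f),30+150*np.cos(a)*np.cos(f)])
E
python3 - <<'E'
from h import *
t=pickle.load(open("top0.pkl","rb"));s=pickle.load(open("side0.pkl","rb"))
G=(-98,34,118);R=(-98,-34,118);K="k"
obs=[(t,G,(308,283.7)),(t,R,(341.2,287)),(t,(0,0,116),(329.7,237.5)),(t,K,(316,214.7)),
(s,G,(240.2,216.8)),(s,R,(243.7,240.5)),(s,K,(308.2,183.3))]
fun=lambda v:np.concatenate([proj(F,w(v,knob(v[3],v[4]) if p==K else p))-u for F,p,u in obs])
r=least_squares(fun,[480,230,.2,.2,-.2]);print(r.x.round(3),fun(r.x).reshape(-1,2).round(2).tolist())
v=r.x
for n,p in dict(knob=knob(v[3],v[4]),k0=knob(0,-.2),k1=knob(0,.2),s3=(42,-29,170),G=G,R=R).items():print(n,w(v,np.array(p)).round(1))
E
```

```text
[ 5.12918e+02  2.81123e+02  7.70000e-02  2.25000e-01 -2.17000e-01] [[-0.12, 0.08], [0.3, 0.25], [-0.28, -0.21], [-0.44, 0.61], [0.14, -0.86], [0.1, 0.65], [0.57, 0.63]]
knob [543.9 315.  172.8]
k0 [510.6 310.8 177. ]
k1 [515.2 251.4 177. ]
s3 [557.  255.4 170. ]
G [412.6 307.5 118. ]
R [417.8 239.7 118. ]
```

Both views fit to under 1 px: gate at (513, 281), turned 4.4°, lever at about 0.225 in slot 1. I'll close the fingers and travel high to a point in front of the knob.

Request:
send_rows([
  [0,0,0.04],
  [0.015,0.035,0.05],
  [0.03,0.07,0.05],
  [0.045,0.105,0.05],
  [0.06,0.14,0.05],
  [0.075,0.175,0.05],
  [0.09,0.21,0.05],
  [0.105,0.245,0.05],
], grip=[-1,-1,-1,-1,-1,-1,-1,-1], yaw=[0,-3,-6,-9,-12,-15,-17.8,-17.8])

```text
time_s: 0.77
ee_pos: [322.5, -285.5, 263.7]
ee_rot: [-180.0, 0.0, 4.3]
force: [1.1, -0.5, -0.0]
gripper_width: 40.7
gripper_force: 0.0
```

Request:
send_rows([
  [0.015,0.035,0],
  [0.03,0.07,0],
  [0.045,0.105,0],
  [0.06,0.14,0],
  [0.075,0.175,0],
  [0.09,0.21,0],
  [0.105,0.245,0],
  [0.12,0.28,0],
], grip=[-1,-1,-1,-1,-1,-1,-1,-1], yaw=[0,0,0,0,0,0,0,0])

```text
time_s: 1.43
ee_pos: [442.5, -5.4, 263.8]
ee_rot: [180.0, 0.0, 4.4]
force: [1.0, -0.2, -0.6]
gripper_width: 0.2
gripper_force: 0.0
```

Request:
send_rows([
  [0.025,0.03,0],
  [0.05,0.06,0],
  [0.075,0.09,0],
  [0.1,0.12,0],
  [0.12,0.155,0],
  [0.13,0.19,0],
  [0.14,0.225,0],
  [0.145,0.26,0],
], grip=[-1,-1,-1,-1,-1,-1,-1,-1], yaw=[0,0,0,0,0,0,0,0])

```text
time_s: 2.1
ee_pos: [588.2, 254.4, 262.9]
ee_rot: [180.0, 0.1, 4.4]
force: [0.5, -0.3, -0.7]
gripper_width: 0.6
gripper_force: 0.0
```

Request:
send_rows([
  [0.003,0.03,0],
  [0.003,0.062,0],
  [0.003,0.062,-0.03],
  [0.003,0.062,-0.06],
  [0.003,0.062,-0.09],
  [0.003,0.062,-0.1],
], grip=[-1,-1,-1,-1,-1,-1], yaw=[0,0,0,0,0,0])

```text
time_s: 2.6
ee_pos: [587.6, 313.7, 158.4]
ee_rot: [179.8, 0.5, 4.5]
force: [-0.2, -0.0, -0.9]
gripper_width: 0.1
gripper_force: 0.0
```

```bash
cat > look.py <<'E'
import sys,cv2,numpy as np
from workcell import env,eyes
o=[]
for n,(x,y) in dict(top=(250,170),side=(215,110)).items():
    f=eyes.grab_frame(n)["frame"][:,:,::-1]; o.append(cv2.resize(f[y:y+150,x:x+130],None,fx=3,fy=3,interpolation=cv2.INTER_CUBIC))
cv2.imwrite("pics/%s.png"%sys.argv[1],np.hstack(o))
E
python3 look.py a1
```

```text
(no output)
```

View pics/a1.png

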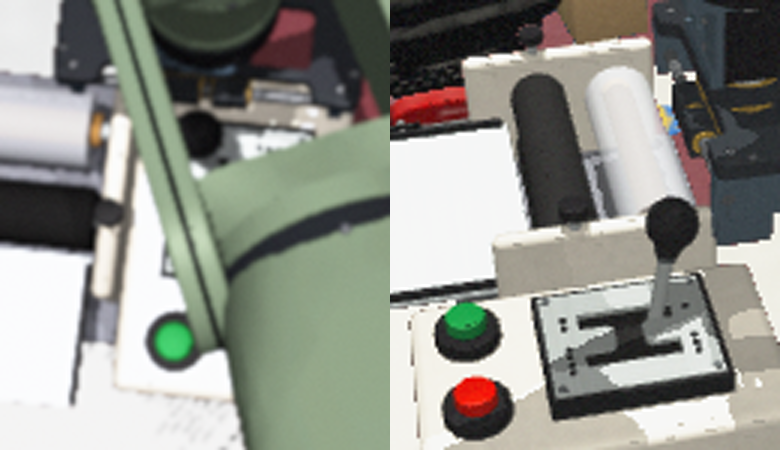

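Side view: the knob is at (673,232) in the crop, untouched, with the closed fingers in front of it at (745,240). Now pushing back gently along the lane.

Request:
send_rows([
  [-0.006,0,0.004],
  [-0.012,-0.001,0.004],
  [-0.018,-0.001,0.004],
  [-0.024,-0.002,0.004],
  [-0.03,-0.002,0.004],
  [-0.035,-0.003,0.004],
  [-0.039,-0.003,0.004],
  [-0.039,-0.003,0.004],
], grip=[-1,-1,-1,-1,-1,-1,-1,-1], yaw=[0,0,0,0,0,0,0,0])

```text
time_s: 3.37
ee_pos: [550.4, 311.5, 168.2]
ee_rot: [180.0, 0.0, 4.4]
force: [1.1, 0.1, 0.3]
gripper_width: 0.2
gripper_force: 0.5
```

```bash
python3 look.py a2
```

```text
(no output)
```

View pics/a2.png

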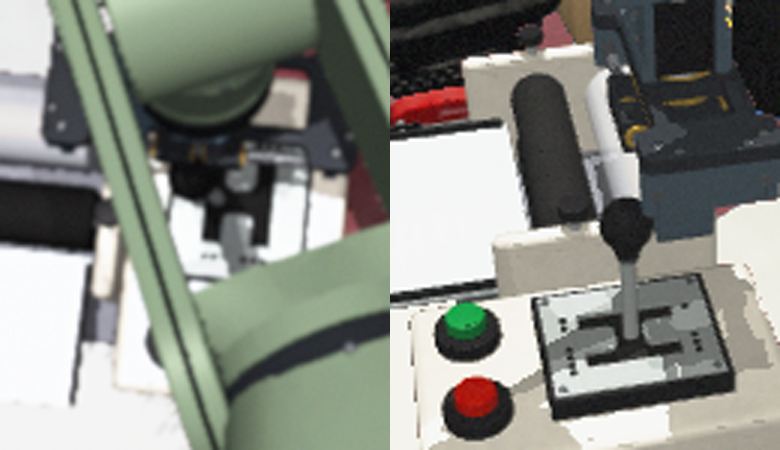

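The lever has moved back; the knob in the side crop is now at (626,229), i.e. full-frame (293.7,186.3). Computing its angle.

```bash
python3 - <<'E'
from h import *
from workcell import env
s=pickle.load(open("side0.pkl","rb"));v=[512.9,281.1,.077]
for f in(-.05,0,.03,.06,.09):print(f,proj(s,w(v,knob(f,-.21))).round(1), proj(s,w(v,knob(f,.2))).round(1))
st=env.state();print(st["ee_pos"].round(1),st["force"].round(1))
E
```

```text
-0.05 [286.7 185.5] [292.6 206.8]
0 [290.7 184.9] [296.9 206. ]
0.03 [293.2 184.5] [299.4 205.7]
0.06 [295.6 184.3] [302.  205.4]
0.09 [298.  184.1] [304.6 205.1]
[550.8 311.5 167.7] [0.3 0.2 0.9]
```

Request:
send_rows([
  [-0.003,0,0],
  [-0.0055,0,0],
  [-0.007,0,0],
  [-0.007,0,0],
  [0.003,0.001,0],
  [0.013,0.002,0],
  [0.016,0.012,0],
  [0.016,0.03,0],
], grip=[-1,-1,-1,-1,-1,-1,-1,-1], yaw=[0,0,0,0,0,0,0,0])

```text
time_s: 4.13
ee_pos: [568.7, 341.2, 167.6]
ee_rot: [180.0, 0.0, 4.2]
force: [-0.4, -0.0, -0.6]
gripper_width: 0.8
gripper_force: 0.0
```

```bash
python3 look.py a3
```

```text
(no output)
```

View pics/a3.png

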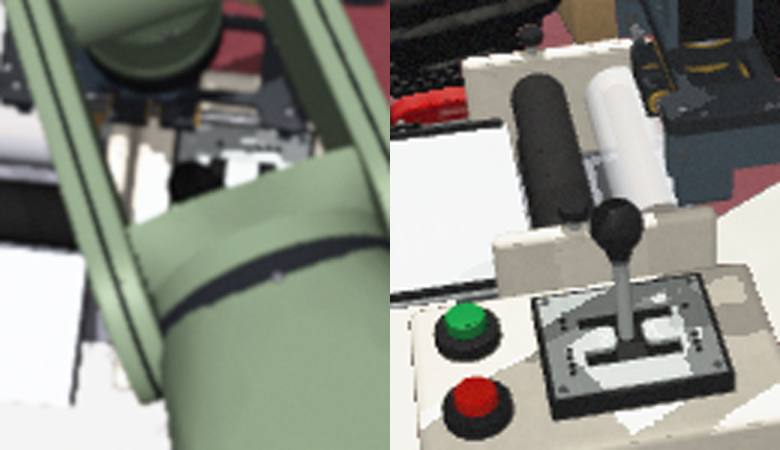

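Knob now at crop (616.5,228), full-frame x 290.5, so fore angle ≈ 0: it is in the cross channel. Moving to its left side next, then pushing right.

Request:
send_rows([
  [-0.001,0.0125,0],
  [-0.02,0.011,0],
  [-0.04,0.009,0],
  [-0.061,0.0077,0],
  [-0.061,0.0077,0],
  [-0.0605,0.002,0],
  [-0.0605,0.002,0],
], grip=[-1,-1,-1,-1,-1,-1,-1], yaw=[0,0,0,0,0,0,0])

```text
time_s: 4.82
ee_pos: [507.4, 343.6, 168.3]
ee_rot: [180.0, -0.1, 4.4]
force: [0.6, -0.1, -0.2]
gripper_width: 0.7
gripper_force: 0.0
```

Request:
send_rows([
  [0.0005,-0.007,0],
  [0.001,-0.014,0],
  [0.0015,-0.021,0],
  [0.002,-0.028,0],
  [0.0025,-0.034,0],
  [0.003,-0.04,0],
  [0.0035,-0.045,0],
  [0.0035,-0.045,0],
], grip=[-1,-1,-1,-1,-1,-1,-1,-1], yaw=[0,0,0,0,0,0,0,0])

```text
time_s: 5.48
ee_pos: [510.5, 297.3, 167.9]
ee_rot: [179.9, 0.0, 4.4]
force: [-0.2, 0.6, 0.7]
gripper_width: 0.9
gripper_force: 0.3
```

Request:
send_rows([
  [0.0003,-0.004,0],
  [0.0006,-0.008,0],
  [0.001,-0.011,0],
  [0.001,-0.013,0],
  [0.001,-0.0145,0],
  [0.001,-0.0145,0],
  [0.001,-0.0145,0],
], grip=[-1,-1,-1,-1,-1,-1,-1], yaw=[0,0,0,0,0,0,0])

```text
time_s: 6.07
ee_pos: [511.4, 284.0, 167.8]
ee_rot: [180.0, 0.0, 4.4]
force: [0.7, 0.5, -0.4]
gripper_width: 0.4
gripper_force: 0.4
```

```bash
python3 look.py a4
```

```text
(no output)
```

View pics/a4.png

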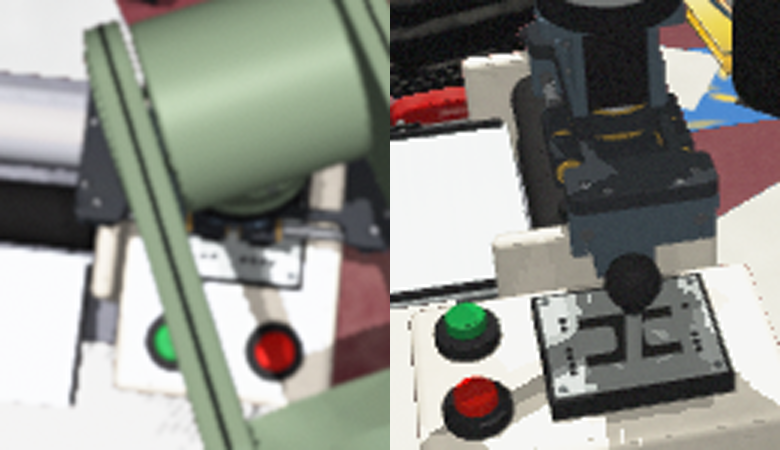

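Knob at crop (633,282): nearly at the right-hand lane (force still under 1 N). A few mm more, then move away and round behind it.

Request:
send_rows([
  [0,-0.002,0],
  [0,-0.003,0],
  [0,-0.004,0],
  [0,-0.004,0],
  [0,-0.004,0],
  [0,-0.004,0],
], grip=[-1,-1,-1,-1,-1,-1], yaw=[0,0,0,0,0,0])

```text
time_s: 6.67
ee_pos: [511.4, 280.1, 168.0]
ee_rot: [180.0, 0.0, 4.4]
force: [1.1, 0.9, -0.7]
gripper_width: 0.6
gripper_force: 0.5
```

Request:
send_rows([
  [-0.001,0.013,0],
  [-0.001,0.013,0],
  [-0.023,0.011,0],
  [-0.044,0.0095,0],
  [-0.044,0.0095,0],
  [-0.043,-0.01,0],
  [-0.041,-0.031,0],
  [-0.041,-0.031,-0.003],
], grip=[-1,-1,-1,-1,-1,-1,-1,-1], yaw=[0,0,0,0,0,0,0,0])

```text
time_s: 7.33
ee_pos: [470.8, 247.1, 165.6]
ee_rot: [179.9, -0.1, 4.4]
force: [-0.2, 0.1, 0.1]
gripper_width: 0.7
gripper_force: 0.0
```

```bash
python3 look.py a5
```

```text
(no output)
```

View pics/a5.png

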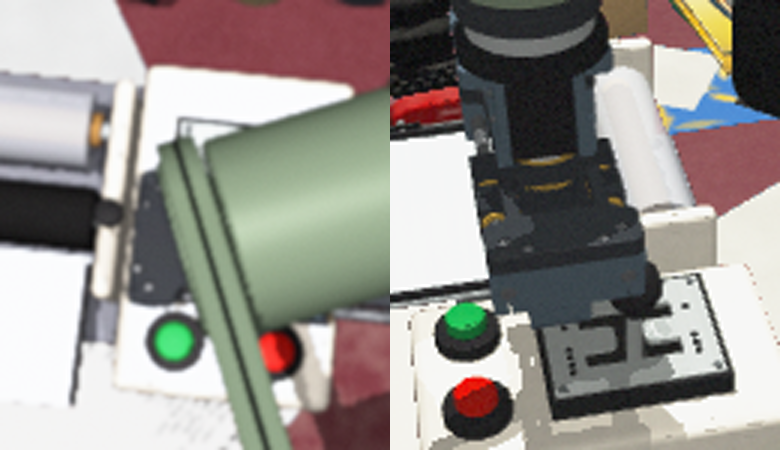

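The fingers are now behind the knob (its right edge at crop (660,287)), in line with the right lane. Pushing forward.

Request:
send_rows([
  [0.007,0.0005,0],
  [0.014,0.001,0],
  [0.02,0.0015,0],
  [0.026,0.002,0],
  [0.032,0.0025,-0.001],
  [0.038,0.003,-0.002],
  [0.044,0.0035,-0.003],
  [0.044,0.0035,-0.003],
], grip=[-1,-1,-1,-1,-1,-1,-1,-1], yaw=[0,0,0,0,0,0,0,0])

```text
time_s: 8.1
ee_pos: [515.7, 252.9, 161.5]
ee_rot: [-180.0, -0.0, 4.4]
force: [-0.1, 0.1, 1.1]
gripper_width: 0.3
gripper_force: 0.2
```

Request:
send_rows([
  [0.003,0,0],
  [0.005,0.0005,0],
  [0.007,0.0005,0],
  [0.008,0.0005,0],
  [0.008,0.0005,0],
  [0.008,0.0005,0],
], grip=[-1,-1,-1,-1,-1,-1], yaw=[0,0,0,0,0,0])

```text
time_s: 8.6
ee_pos: [521.8, 253.0, 161.6]
ee_rot: [180.0, 0.1, 4.4]
force: [-3.6, -0.0, -2.4]
gripper_width: 0.4
gripper_force: 1.3
```

Request:
send_rows([
  [0.001,0,0],
  [0.0015,0,0],
  [0.0015,0,0],
  [0.0015,0,0],
], grip=[-1,-1,-1,-1], yaw=[0,0,0,0])

```text
time_s: 8.93
ee_pos: [522.5, 253.0, 161.6]
ee_rot: [180.0, 0.2, 4.4]
force: [-6.0, 0.1, -0.8]
gripper_width: 0.4
gripper_force: 2.7
```

The force rose to 6 N without further travel, so the lever is at the slot end. Retreating and going over the green button.

Request:
send_rows([
  [-0.01,-0.001,0],
  [-0.03,-0.002,0],
  [-0.055,0.01,0],
  [-0.08,0.03,0],
  [-0.105,0.05,0],
  [-0.111,0.0545,0],
  [-0.111,0.0545,-0.02],
  [-0.111,0.0545,-0.03],
], grip=[-1,-1,-1,-1,-1,-1,-1,-1], yaw=[0,0,0,0,0,0,0,0])

```text
time_s: 9.6
ee_pos: [413.2, 308.1, 132.0]
ee_rot: [-180.0, -0.2, 4.5]
force: [-0.9, -0.2, -0.2]
gripper_width: 0.9
gripper_force: 0.0
```

```bash
python3 look.py a6; python3 -c "
from h import *
s=pickle.load(open('side0.pkl','rb'));v=[512.9,281.1,.077]
for f in(.22,.25,.28):print(f,(3*(proj(s,w(v,knob(f,.2)))-[215,110])+[390,0]).round(1))
print(3*(proj(s,w(v,(-98,34,118)))-[215,110])+[390,0])"
```

```text
0.22 [691.1 283.6]
0.25 [698.4 283.6]
0.28 [705.6 283.8]
[465.98662966 317.89944197]
```

View pics/a6.png

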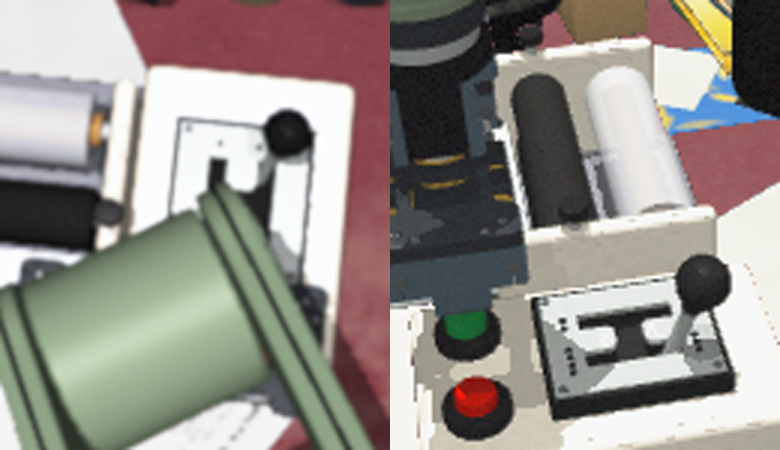

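The knob is at crop (703,283), which matches about 0.27 rad in slot 3: fully home. The fingers stand over the green button at (465,310). Pressing.

Request:
send_rows([
  [0,0,-0.008],
  [0,0,-0.013],
  [0,0,-0.016],
  [0,0,-0.018],
  [0,0,-0.0195],
  [0,0,-0.0195],
  [0,0,-0.0195],
], grip=[-1,-1,-1,-1,-1,-1,-1], yaw=[0,0,0,0,0,0,0])

```text
time_s: 10.28
ee_pos: [414.3, 307.9, 116.0]
ee_rot: [-179.9, -0.2, 4.4]
force: [-3.7, -3.7, 20.8]
gripper_width: 0.5
gripper_force: 10.6
```

```bash
python3 look.py a7; python3 -c "
from workcell import env
for k,x in env.state().items(): print(k,x)"
```

```text
time_s 10.3833
qpos [ 3.53691205e+01  1.78549978e+01  1.05774379e+02 -5.11117112e-02
  5.61448934e+01  1.20994157e+02]
qvel [-0.0350464  -0.05870808  0.03332786  0.04238844 -0.08346836 -0.0067982 ]
effort [ 4.98100743e-01 -2.69500083e+01 -1.58788812e+01  2.54313620e-01
 -1.76000196e+00  3.79497520e-03]
ee_pos [414.2765085  307.87295544 116.01216961]
ee_rot [-179.92024637   -0.2154064     4.40320424]
force [-2.91452278 -3.68012798 20.22400019]
torque [-0.67171281  0.79493685 -0.00924418]
gripper_force 10.527393153315643
gripper_width 0.6263775117511609
```

View pics/a7.png

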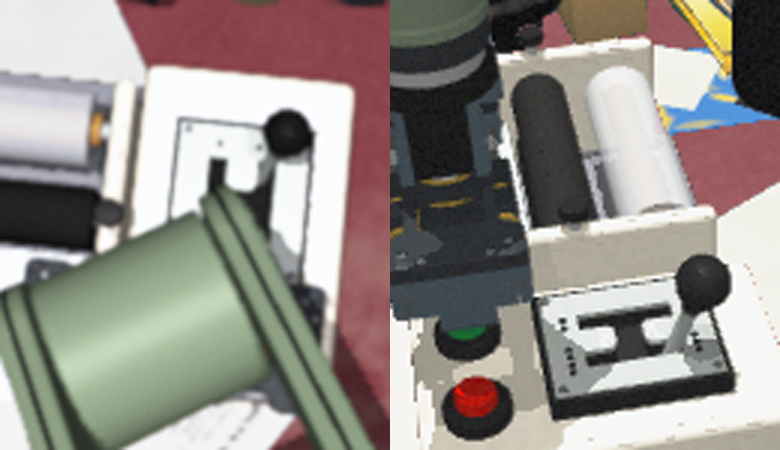

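The lever is unchanged at (703,283) and the fingers are on the green button with 20 N, but the tip reads z = 116, not 112. I'll compare tip and button edges numerically in the stored pictures.

```bash
python3 - <<'E'
from h import *
import cv2
s=pickle.load(open('side0.pkl','rb'));v=[512.9,281.1,.077]
cr=lambda p:(3*(proj(s,p)-[215,110])+[390,0]).round(1)
for (x,y,z) in((413.2,308.1,132),(414.3,307.9,116),(414.3,307.9,112)):
    t=[x,y,.077]; print("tip",z,cr(w(t,(-16,-13.5,z))),cr(w(t,(0,-13.5,z))),cr(w(t,(16,-13.5,z))))
for z in(118,112):print("btn front",z,cr(w(v,(-98,34-13,z))),"back",cr(w(v,(-98,47,z))))
print("rim front",cr(w(v,(-98,12,112))))
for n in("a5","a6","a7"):
    im=cv2.imread(f"pics/{n}.png").astype(int); b,g,r=im[:,:,0],im[:,:,1],im[:,:,2]
    m=(g>1.5*r)&(g>1.3*b)&(g>50); m[:,:390]=0; m[:280]=0
    ys,xs=np.nonzero(m); print(n,m.sum(),xs.min(),xs.max(),ys.min(),ys.max())
    for c in(455,466,480): print(c,[tuple(im[y,c,::-1]) for y in range(296,356,4)] if n!="a5" else "")
E
```

```text
tip 132 [439.8 318.5] [466.3 314.5] [492.5 310.6]
tip 116 [445.  337.8] [471.1 333.8] [497.1 329.8]
tip 112 [445.9 342.5] [471.9 338.5] [497.8 334.6]
btn front 118 [467.9 331.6] back [464.1 304.5]
btn front 112 [469.  338.8] back [465.3 311.5]
rim front [470.4 348.5]
a5 1350 443 487 301 340
455 
466 
480 
a6 1036 444 487 310 341
455 [(np.int64(62), np.int64(72), np.int64(78)), (np.int64(62), np.int64(73), np.int64(79)), (np.int64(59), np.int64(70), np.int64(76)), (np.int64(62), np.int64(72), np.int64(81)), (np.int64(62), np.int64(69), np.int64(76)), (np.int64(34), np.int64(100), np.int64(51)), (np.int64(22), np.int64(99), np.int64(49)), (np.int64(29), np.int64(103), np.int64(50)), (np.int64(30), np.int64(103), np.int64(52)), (np.int64(27), np.int64(101), np.int64(50)), (np.int64(23), np.int64(98), np.int64(47)), (np.int64(33), np.int64(32), np.int64(35)), (np.int64(31), np.int64(31), np.int64(32)), (np.int64(32), np.int64(31), np.int64(32)), (np.int64(30), np.int64(34), np.int64(33))]
466 [(np.int64(60), np.int64(71), np.int64(79)), (np.int64(64), np.int64(74), np.int64(81)), (np.int
[... 2555 characters left out ...]
(30), np.int64(30), np.int64(30))]
480 [(np.int64(64), np.int64(73), np.int64(81)), (np.int64(63), np.int64(73), np.int64(81)), (np.int64(60), np.int64(73), np.int64(78)), (np.int64(61), np.int64(71), np.int64(78)), (np.int64(62), np.int64(70), np.int64(79)), (np.int64(65), np.int64(75), np.int64(81)), (np.int64(60), np.int64(71), np.int64(79)), (np.int64(61), np.int64(62), np.int64(75)), (np.int64(24), np.int64(102), np.int64(51)), (np.int64(28), np.int64(93), np.int64(47)), (np.int64(27), np.int64(44), np.int64(35)), (np.int64(35), np.int64(31), np.int64(33)), (np.int64(38), np.int64(40), np.int64(38)), (np.int64(35), np.int64(33), np.int64(35)), (np.int64(31), np.int64(31), np.int64(30))]
```

Request:
send_rows([
  [0,0,0.003],
  [0,0,0.003],
  [0,0,0.003],
], grip=[-1,-1,-1], yaw=[0,0,0])

```text
time_s: 10.63
ee_pos: [414.2, 307.8, 116.6]
ee_rot: [-179.9, -0.2, 4.4]
force: [2.0, -0.7, 5.0]
gripper_width: 0.4
gripper_force: 2.3
```

Request:
send_rows([
  [0,0,0.003],
  [0,0,0.003],
  [0,0,0.003],
], grip=[-1,-1,-1], yaw=[0,0,0])

```text
time_s: 10.88
ee_pos: [413.7, 307.9, 118.7]
ee_rot: [-180.0, -0.1, 4.4]
force: [2.6, 0.2, 3.5]
gripper_width: 0.3
gripper_force: 1.7
```

Request:
send_rows([
  [0,0,0.003],
  [0,0,0.003],
  [0,0,0.003],
], grip=[-1,-1,-1], yaw=[0,0,0])

```text
time_s: 11.13
ee_pos: [412.7, 307.7, 121.3]
ee_rot: [180.0, 0.0, 4.4]
force: [1.6, 0.4, 1.6]
gripper_width: 0.5
gripper_force: 0.9
```

The release curve (20 N at z = 116, 5 N at 116.6, falling to 1.6 N at 121.3) shows that the button bottomed out, with the real tip a few mm below the reading. Withdrawing upward and checking the final state numerically.

Request:
send_rows([
  [0,0,0.01],
  [0,0,0.035],
  [0,0,0.07],
  [0,0,0.1],
  [-0.02,-0.03,0.11],
  [-0.04,-0.06,0.11],
  [-0.05,-0.09,0.11],
  [-0.05,-0.09,0.11],
], grip=[-1,-1,-1,-1,-1,-1,-1,-1], yaw=[0,0,0,0,0,0,0,0])

```text
time_s: 11.8
ee_pos: [359.1, 213.4, 231.6]
ee_rot: [179.8, 0.2, 4.3]
force: [-0.5, 0.6, -0.6]
gripper_width: 0.3
gripper_force: 0.0
```

```bash
python3 look.py a8; python3 - <<'E'
import cv2,numpy as np
from workcell import env
for n in("a5","a7","a8"):
    im=cv2.imread(f"pics/{n}.png").astype(int); b,g,r=im[:,:,0],im[:,:,1],im[:,:,2]
    m=(g>1.5*r)&(g>1.3*b)&(g>50); m[:,:390]=0; m[:280]=0
    k=(im.max(2)<60); k[:250]=0;k[320:]=0;k[:,:670]=0;k[:,735:]=0
    print(n,"green",m.sum(),"knob",[c.mean().round(1) for c in np.nonzero(k)[::-1]],k.sum())
s=env.state();print(s["force"].round(1),s["ee_pos"].round(1),s["time_s"])
E
```

```text
a5 green 1350 knob [np.float64(702.0), np.float64(299.4)] 29
a7 green 351 knob [np.float64(701.9), np.float64(284.3)] 2262
a8 green 1341 knob [np.float64(701.9), np.float64(283.8)] 2397
[0.6 0.6 0.3] [362.1 217.1 231.9] 11.9
```

The green button is back up (1341 visible pixels, against 1350 before) and the knob hasn't moved. Handing in.

```bash
python3 -c "
from workcell import env
print(env.job_done())"
```

```text
the job is handed in; nothing more can be done
None
```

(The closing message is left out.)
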